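Hang the bamboo mat holder on the balcony rack

TASK

Swing the drying arm out of the way, past square to the rack, and leave it there. Then hang the empty bamboo mat holder upright on the rack: put its two claws into the upper pair of slots and press it down until the sprung catch snaps over it and it is fully home. Let go and leave the jar, the lid and the tongs where they are.

Things in the scene. Friction and masses are not known exactly. Their poses are not given: they have to be found in the camera images.
- stand: Fixed rack: 2 steel uprights on a white plinth. Origin on the table, mid between uprights, in the plane of their front faces, which look to its -x; x to the back, y left, z up. Uprights at y +-45, 36 wide, x 0 to 5, top z 225; slots 13 wide, z 75-115 (lower), 165-205 (upper). Plinth x 5-135, 50 tall. Holder hung home: its axes parallel to these, its origin at x 0 to -4, y 0 (+-4 play), z 70.
- slot_left (a point): Middle of the bottom edge of the left upper slot, front face (stand frame 0, 45, 165). To enter: holder parallel to the stand, its underside 90 to 98 above the table (96 is good), move it along stand +x until its back meets the uprights (within 3), then straight down 26; the necks end resting on the slot bottoms.
- slot_right (a point): Middle of the bottom edge of the right upper slot, front face (stand frame 0, -45, 165).
- catch (a joint): Sprung catch between the uprights: front edge at stand x -3, y +-11, square underside at z 171.5, sloping front above. 0 = out (rest), grows to 0.012 m as pushed back. The holder's rib meets its slope about 22 above the seat; the holder's weight does not pass it: press down, about 10 N (15 is plenty), to the seat; it then springs out over the rib, back to 0.
- swing (a joint): Drying arm on a post at the rack's left front, vertical hinge at stand x -45, y 105. 0 = across in front of the slots, pointing to stand -y; grows (clockwise from above) as the free end swings to the robot and out left; 1.57 = square to the rack, pointing to stand -x; stop at 2.3. Stays where left (about 0.5 N at the knob). Bar 10 wide, top 184 above the table, in the holder's way at the start.
- swing_knob (a point): Grip point of the upright white round knob at the arm's free end: 18 diameter, 45 tall, standing from 184 to 229 above the table; the point is on its axis at 212, 120 from the hinge axis.
- swing_hinge (a point): Point on the arm's hinge axis at the height of swing_knob.
- holder: Loose mat holder, steel and bamboo, 0.32 kg, 120 wide, 143 tall, standing upright. Origin on its underside, in its back plane, mid between the claws; x out of the back (as the claws point), y left, z up; cradle at x 0 to -117. Grip fin on top: block 16 thick (y), x -75 to -25, z 97 to 143; pinch across y at z 125. Rib on the back at y +-18, top z 100.5, 5 out, goes under the catch.
- claw_left (a point): Lower end of the left claw's tongue (holder frame 12.5, 45, 77). Each claw: 6 thick (y), neck at z 95 to 105 out to x 16.5; at its end a tongue, x 8.5 to 16.5, hanging down to z 77.
- claw_right (a point): Lower end of the right claw's tongue (holder frame 12.5, -45, 77).
- jar: Bystander: empty brown onggi jar, 132 diameter, 124 tall, origin at the centre of its underside.
- lid_white: Bystander: round white plastic lid, 116 diameter, 32 tall with its knob, origin at the centre of its underside.
- tongs: Bystander: steel tongs lying flat, about 210 long (x) and 65 wide, 12 tall, origin under the middle.

How it is judged (in metres and radians):
On the way, in this order (a step that is already met when the one before it is completed fails the run):
1. the drying arm is swung past square to the rack (value of joint swing above 1.45 rad), for 0.2 s.
2. both claws are through the upper slots (x of each of claw_left, claw_right in the frame of stand above 0.007 m and z of claw_left in the frame of slot_left between -0.022 and 0.03 m and z of claw_right in the frame of slot_right between -0.022 and 0.03 m and y of holder in the frame of stand between -0.008 and 0.008 m), for 0.1 s.
At the end, for the whole second after the job is handed in: Arm past square (joint over 1.45 rad). Both tongue ends behind the uprights, 14.5 to 22 mm below the upper slots' bottoms; holder within 8 mm of the middle, upright within 0.1 rad, at rest; catch out (under 3 mm). Jar, lid, tongs within 30 mm of their starts (value of joint swing above 1.45 rad and z of claw_left in the frame of slot_left between -0.022 and -0.0145 m and z of claw_right in the frame of slot_right between -0.022 and -0.0145 m and x of each of claw_left, claw_right in the frame of stand above 0.006 m and y of holder in the frame of stand between -0.008 and 0.008 m and angle between holder's own z axis and vertical below 0.1 rad and value of joint catch below 0.003 m and linear speed of holder below 0.02 m/s and distance of each of jar, lid_white, tongs from where it was at the start of the episode below 0.03 m); the robot touches nothing.
It fails at once if the jar is knocked over or shifted (angle between jar's own z axis and vertical above 0.3 rad or distance of jar from where it was at the start of the episode above 0.03 m).
It fails at once if the white lid is shifted (distance of lid_white from where it was at the start of the episode above 0.03 m).
It fails at once if the tongs are shifted (distance of tongs from where it was at the start of the episode above 0.03 m).
It also fails if it takes over 58 s, if anything falls off the work surface, if the arm or the gripper's body presses on something with over 40 N, if the wrist force passes 120 N, or if a joint passes its speed limit or range.

ROBOT

A 6-joint arm with a two-finger parallel gripper is mounted at the origin on the work surface. World frame = base frame: x ahead of the robot, y to its left, z up, the work surface at z = 0. Lengths are in m, angles in degrees, forces in N, time in s.
With the tool pointing down it reaches from about 0.4 to 0.825 m from the base axis. Payload 7 kg.
Tool frame: the origin (TCP) lies midway between the tips of the shut fingers; the grasp point (between the pads) lies r.hold_point_z behind it (r.hold_point_z is the distance from the TCP to the grasp point, in m); z points along the fingers, x is the direction in which the jaws open and shut, and the axes are right-handed (so a half turn about z gives the same grasp; the last joint's range is limited). The gripper opens to 88 mm and grips with 3 to 60 N. Pads are 19 mm wide; open, the fingers measure 130 mm over their backs; the gripper's body (78 mm by 193 mm) begins 47 mm behind the grasp point.
Start: joints at [-48.466, 20.546, 0.682, 0, -70.136, -16.507], TCP at [0.286, -0.612, 0.227] pointing down, gripper open.
Joint ranges: [-176.03, 176.03], [-82.01, 121.73], [-58.28, 71.71], [-173.87, 95.51], [-174.79, -0.11], [-173.66, 173.66]. Speed limits (degrees/s): [136.94, 136.94, 172.46, 180, 180, 180].

INTERFACE

Orientations are given as [roll, pitch, yaw] about the fixed x, y, z axes, in that order (R = Rz(yaw) Ry(pitch) Rx(roll)).
In Python, from plant import get_state, viewer, close_job, r gives the robot as it stands.
- The arm moves only by the tool apply_moves, never from a script. Its argument "plan" is a list of rows, each a list of 3 entries, a list of its own where there are three numbers: the closure in counts, from 0 (fully open) to 255 (shut), then the shift along the tool's x, y, z in units of 50 mm (1.0 is 50 mm), then the turn about the tool's z in units of 6 degrees (1.0 is 6 degrees). A call has 1 to 12 rows; each row shifts and turns the commanded pose from where the row before left it, along the tool's axes as they then stand; what a row does not reach is not made up. A row lasts 1/8 s, in which the tool goes at most 62.5 mm and 10.7 degrees, less where a joint would pass 70% of its speed; a pose out of reach is approached as far as the arm can. A call is refused whole if a number of a shift passes 1 or a number of a turn 1, either way. A call with a gripper value outside its range is refused whole. The fingers move at their own pace and stop on an object; "squeeze" is the grip in N (left out, the last holds). Time passes only in rows, so rows that do not move let the fingers close. It gives the time, the measured TCP pose, the force and the opening at its end, in the units of the state.
- get_state(): the state, without advancing time (a new reading comes with each control period).
- viewer.capture(name): name is "scene" or "top"; returns a dict with "frame" (480x640x3 uint8, blue, green, red), "K" (3x3 intrinsics, pixels), "D" ([k1, k2, p1, p2, k3] as OpenCV has them; the pictures are not rectified), "R" (3x3) and "t" (3): a world point X has camera coordinates R X + t. Camera axes: x right, y down, z forward; pixel columns grow to the right and rows downward; lengths in m; the calibration is good to about 2 mm. A picture is of the moment at which its call begins. There is no depth.
- close_job(): hands the job in, once; it reports no verdict.
The state is a dict: "time_s": time; "joints": joint angles; "qd": joint speeds; "joint_torque": joint torques, N m; "tcp_pos": TCP position; "eef_rot": TCP orientation; "contact_force": force on the tool from outside, world axes, zero at the start; "moment": the same for the moment, N m; "gripper_width": finger opening in m.
Only numpy, scipy, OpenCV 4.12 (cv2) and the standard library are available. Lean on these libraries where they do the work, as an engineer would, in place of code of your own. Each camera call takes 0.05 s, during which the arm holds its last target.

## Working session

There is one attempt and no reset: what is moved stays moved. The work goes in short steps, Python scripts to look and compute and a tool call to move; the robot and the scene stay as the last step left them, time stands still between calls to the robot, and variables do not carry over. Pictures are saved under pics/ and viewed, and the job is handed in when it is done.

Besides the shell and the picture viewer there is one more tool, called after ">>>" in YAML: its name, and indented under it one key for each argument. apply_moves: Moves the arm, as the interface text tells. Its arguments: {"type":"object","properties":{"plan":{"type":"array","items":{"type":"array"}},"squeeze":{"type":"number"}},"required":["plan"]}

```bash
mkdir -p pics; ls
python3 - <<'E'
from plant import get_state, viewer, r
import cv2, numpy as np, json
print(get_state()); print(r.hold_point_z)
for n in("scene","top"):
    c=viewer.capture(n); cv2.imwrite(f"pics/{n}0.png",c["frame"]); np.savez(f"{n}0.npz",**c)
    print(n,c["K"],c["D"],c["R"],c["t"],-np.array(c["R"]).T@np.array(c["t"]))
E
```

```text
pics
{'time_s': 0.0, 'joints': array([-4.84666676e+01,  2.05933590e+01,  6.33519600e-01, -1.90620759e-02,
       -7.01347209e+01, -1.65079066e+01]), 'qd': array([ 0.06125532, -0.04533329,  0.04911018,  0.0520526 , -0.05649637,
       -0.11708948]), 'joint_torque': array([ 1.76365966e-04, -5.82722747e+01,  2.93052703e+01,  6.99711934e+00,
        6.84271901e-03, -1.30273766e-04]), 'tcp_pos': array([ 0.2853172 , -0.61120304,  0.22560236]), 'eef_rot': array([-1.79990309e+02, -9.57547057e-02,  1.15018925e+02]), 'contact_force': array([ 0.3709587 ,  0.51522311, -0.37255054]), 'moment': array([ 0.01034548, -0.04046257, -0.04209472]), 'gripper_width': 0.08794473137743243}
0.0188
scene [[447.31712291   0.         321.92119005]
 [  0.         447.31712291 244.19054884]
 [  0.           0.           1.        ]] [-0.08090901  0.          0.          0.          0.        ] [[-0.84056062  0.54166484  0.00755245]
 [ 0.46006647  0.72115727 -0.51794886]
 [-0.28600119 -0.43189279 -0.85537824]] [ 0.43301686 -0.21880352  1.27549496] [0.82943417 0.47411882 0.97443127]
top [[444.38342829   0.         316.48913205]
 [  0.         444.38342829 237.86922819]
 [  0.           0.           1.        ]] [-0.04175581  0.          0.          0.          0.        ] [[-0.00904535 -0.99975128  0.02038517]
 [-0.99375827  0.00672063 -0.11135231]
 [ 0.11118761 -0.02126515 -0.99357189]] [0.04188727 0.56742852 1.05408323] [0.44706467 0.06047862 1.10963807]
```

View pics/scene0.png

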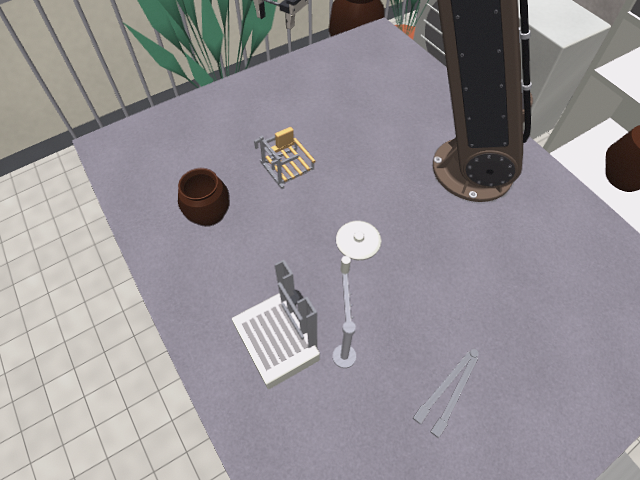

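View pics/top0.png

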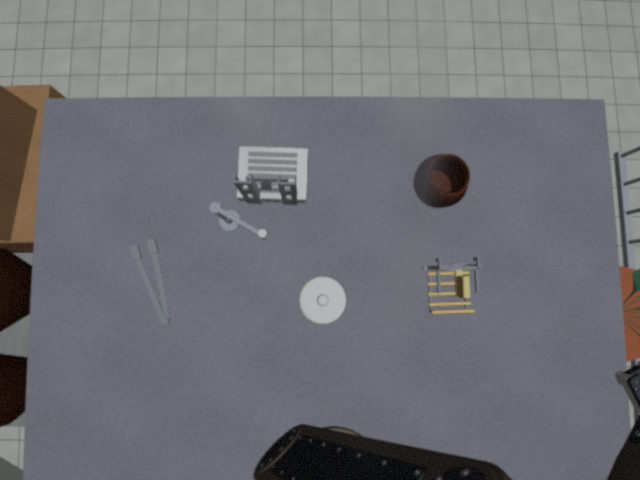

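The scene view shows the rack at (275,335), knob top at about (345,261), holder at (287,155), jar at (203,195), lid at (358,240) and tongs at (450,390). In the top view the rack is at (270,175), knob (262,234), hinge (215,208) and holder (455,285). I'll enlarge these.

Run:
```python
import cv2
t=cv2.imread("pics/top0.png"); s=cv2.imread("pics/scene0.png")
def crop(im,x,y,w,h,k,n): cv2.imwrite("pics/"+n,cv2.resize(im[y:y+h,x:x+w],None,fx=k,fy=k,interpolation=cv2.INTER_CUBIC))
crop(t,200,135,120,110,6,"c_t_rack.png");crop(t,410,240,90,90,6,"c_t_hold.png")
crop(s,225,220,150,155,3.8,"c_s_rack.png");crop(s,245,115,80,80,7,"c_s_hold.png")
```

```text
(no output)
```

View pics/c_t_rack.png

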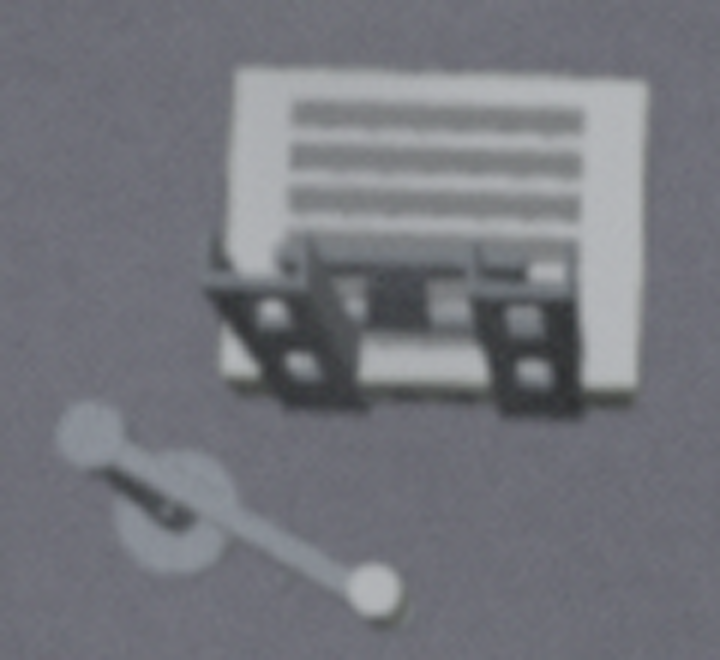

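View pics/c_t_hold.png

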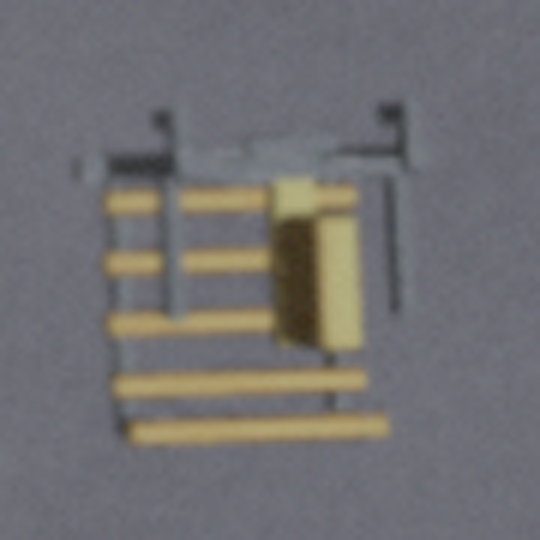

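View pics/c_s_rack.png

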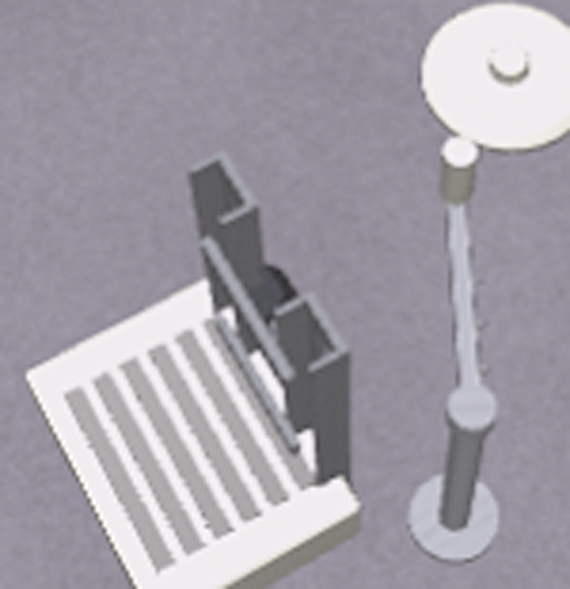

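View pics/c_s_hold.png

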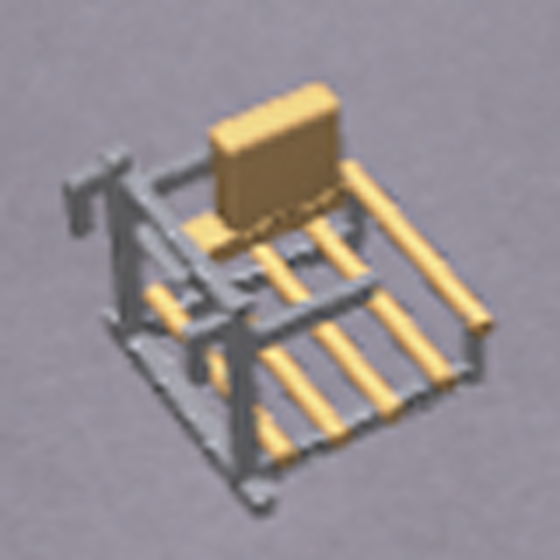

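```bash
cat > h.py <<'E'
import numpy as np, cv2
def load(n): return dict(np.load(n+".npz"))
def cast(c,p,z):
    q=cv2.undistortPoints(np.array(p,float).reshape(-1,1,2),c["K"],c["D"]).reshape(-1,2)
    d=np.c_[q,np.ones(len(q))]@c["R"]; o=-c["R"].T@c["t"]
    return o+d*((z-o[2])/d[:,2])[:,None]
def tri(c1,p1,c2,p2):
    A=cv2.undistortPoints(np.array(p1,float).reshape(-1,1,2),c1["K"],c1["D"]).reshape(-1,2).T
    B=cv2.undistortPoints(np.array(p2,float).reshape(-1,1,2),c2["K"],c2["D"]).reshape(-1,2).T
    X=cv2.triangulatePoints(np.c_[c1["R"],c1["t"]],np.c_[c2["R"],c2["t"]],A,B); return (X[:3]/X[3]).T
def proj(c,X):
    return cv2.projectPoints(np.array(X,float).reshape(-1,3),cv2.Rodrigues(c["R"])[0],c["t"],c["K"],c["D"])[0].reshape(-1,2)
E
python3 - <<'E'
from h import *
np.set_printoptions(precision=4,suppress=True)
t=load("top0");s=load("scene0")
T=lambda p,o,k:(np.array(p,float)+.5)/k+np.array(o)-.5
fin=T([(320,215),(360,215),(362,347),(322,347)],(410,240),6)
print("fin top",cast(t,fin,.143),cast(t,fin,.143).mean(0))
fs=T([(212,130),(325,85),(340,102),(225,148)],(245,115),7)
print("fin scene",cast(s,fs,.143),cast(s,fs,.143).mean(0))
print("fin mean tri",tri(t,[fin.mean(0)],s,[fs.mean(0)]))
k=T([(376,588)],(200,135),6);ks=T([(460,151)],(225,220),3.8)
print("knob",cast(t,k,.229),cast(s,ks,.229),tri(t,k,s,ks))
hg=T([(91,434)],(200,135),6);hs=T([(472,406)],(225,220),3.8)
print("hinge",cast(t,hg,.19),cast(s,hs,.19),tri(t,hg,s,hs))
u=T([(207,288),(578,296)],(200,135),6); us=T([(347,352),(220,157)],(225,220),3.8)
print("upr tops",cast(t,u,.225))
# scene: front corners: near left outer (347,352), between..., 
us=T([(347,352),(258,208),(222,155)],(225,220),3.8)
print(cast(s,us,.225))
ps=T([(235,68),(648,80)],(200,135),6);print("plinth back top",cast(t,ps,.05))
pss=T([(148,590),(27,375),(207,282),(340,482)],(225,220),3.8);print("plinth scene",cast(s,pss,.05))
cl=T([(163,118),(390,110)],(410,240),6);print("claws",cast(t,cl,.1))
E
```

```text
fin top [[ 0.4702 -0.2808  0.143 ]
 [ 0.47   -0.2957  0.143 ]
 [ 0.4221 -0.2943  0.143 ]
 [ 0.4223 -0.2795  0.143 ]] [ 0.4461 -0.2876  0.143 ]
fin scene [[ 0.4726 -0.2915  0.143 ]
 [ 0.4258 -0.2892  0.143 ]
 [ 0.4256 -0.2785  0.143 ]
 [ 0.4731 -0.281   0.143 ]] [ 0.4493 -0.2851  0.143 ]
fin mean tri [[ 0.4464 -0.2899  0.1372]]
knob [[0.5569 0.1497 0.229 ]] [[0.5603 0.1507 0.229 ]] [[0.5581 0.1495 0.2249]]
hinge [[0.6167 0.2533 0.19  ]] [[0.6216 0.2545 0.19  ]] [[0.6189 0.2537 0.1838]]
upr tops [[0.66   0.2077 0.225 ]
 [0.6566 0.0823 0.225 ]]
[[0.6653 0.2101 0.225 ]
 [0.6615 0.1218 0.225 ]
 [0.6614 0.0862 0.225 ]]
plinth back top [[0.7941 0.2267 0.05  ]
 [0.7884 0.0577 0.05  ]]
plinth scene [[0.7929 0.2078 0.05  ]
 [0.7913 0.061  0.05  ]
 [0.6734 0.0657 0.05  ]
 [0.6723 0.2125 0.05  ]]
claws [[ 0.5088 -0.2367  0.1   ]
 [ 0.5111 -0.3251  0.1   ]]
```

Both views agree to about 4 mm, and the hinge matches its expected place on the rack. I estimate the knob at (.558,.150), the swing at about 28°, the stand origin at (.661,.1465) with yaw about -1.7°, and the fin at (.448,-.286) with yaw about +1°. First I'll turn the jaws tangential to the swing and travel to a point above the knob.

>>> apply_moves:
  plan:
    - [0,[0,0,-0.2],-0.97]
    - [0,[0,0,-0.2],-0.97]
    - [0,[0,0,-0.2],-0.97]
    - [0,[0,0,-0.2],-0.97]
    - [0,[0,0,-0.2],-0.97]
    - [0,[0,0,-0.2],-0.97]
    - [0,[0.1,0.5,0],0]
    - [0,[0.16,0.88,0],0]
    - [0,[0.16,0.88,0],0]
    - [0,[0.16,0.88,0],0]
    - [0,[0.16,0.88,0],0]
    - [0,[0.16,0.88,0],0]

```text
time_s: 1.6
tcp_pos: [0.3694, -0.3755, 0.2863]
eef_rot: [180.0, -0.0, 149.9]
contact_force: [1.2, 0.3, -0.1]
gripper_width: 0.0878
```

>>> apply_moves:
  plan:
    - [0,[0.16,0.88,0],0]
    - [0,[0.16,0.88,0],0]
    - [0,[0.16,0.88,0],0]
    - [0,[0.16,0.88,0],0]
    - [0,[0.16,0.88,0],0]
    - [0,[0.16,0.88,0],0]
    - [0,[0.16,0.88,0],0]
    - [0,[0.16,0.88,0],0]
    - [0,[0.16,0.88,0],0]
    - [0,[0.16,0.88,0],0]
    - [0,[0.16,0.88,0],0]
    - [0,[0,0,0],0]

```text
time_s: 3.1
tcp_pos: [0.5359, 0.0883, 0.2855]
eef_rot: [-179.9, -0.1, 150.1]
contact_force: [-0.3, -0.8, -0.6]
gripper_width: 0.0876
```

>>> apply_moves:
  plan:
    - [0,[0.12,0.65,0],0]
    - [0,[0.12,0.64,0],0]
    - [0,[0,0,0],0]
    - [0,[0,0,0],0]

```text
time_s: 3.6
tcp_pos: [0.5573, 0.1478, 0.2862]
eef_rot: [-180.0, -0.0, 150.0]
contact_force: [0.1, -1.0, 0.5]
gripper_width: 0.0875
```

```bash
cat > cap.py <<'E'
import sys
from plant import get_state, viewer
from h import *
tag=sys.argv[1]
np.set_printoptions(precision=4,suppress=True)
for a in sys.argv[2:]:
    n,x,y,w,hh,k,o=a.split(","); x,y,w,hh=map(int,(x,y,w,hh));k=float(k)
    c=viewer.capture(n); np.savez(n+tag+".npz",**c); f=c["frame"]
    cv2.imwrite("pics/"+o+tag+".png",cv2.resize(f[y:y+hh,x:x+w],None,fx=k,fy=k,interpolation=cv2.INTER_CUBIC))
s=get_state();print(s["time_s"],s["tcp_pos"],s["eef_rot"],s["contact_force"],s["gripper_width"])
E
python3 cap.py 1 top,190,130,160,130,5,t scene,225,160,200,210,2.8,s
```

```text
3.7 [0.5572 0.1474 0.2866] [-179.9931   -0.0026  149.927 ] [-0.5916 -0.0163 -0.8078] 0.087468721243832
```

View pics/t1.png

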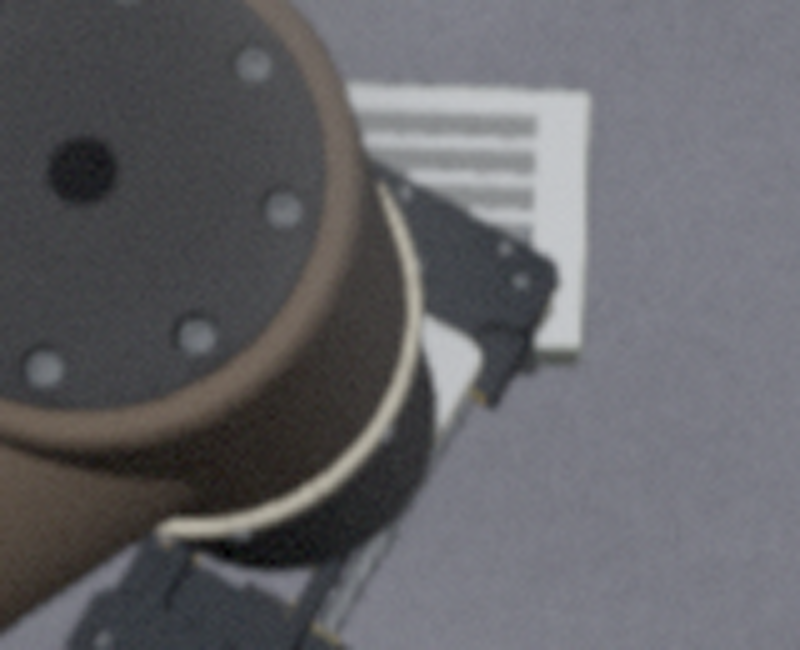

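View pics/s1.png

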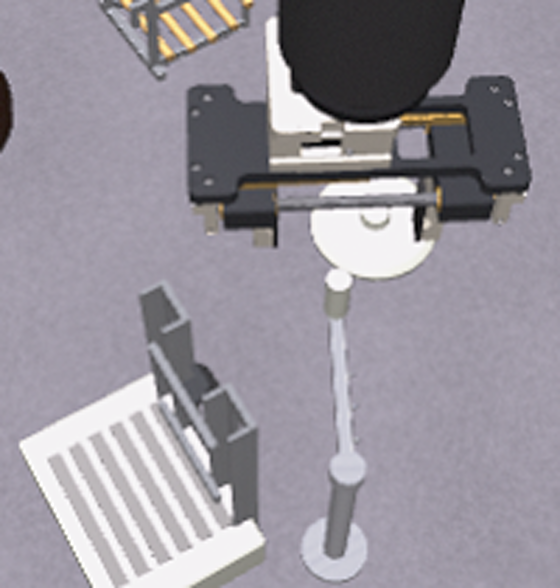

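The scene view shows the finger tips at crop (265,245) and (425,240), either side of the knob at (338,280). The next moves go down and grip.

>>> apply_moves:
  plan:
    - [0,[0,0.04,0.46],0]
    - [0,[0,0,0.46],0]
    - [0,[0,0,0.46],0]
    - [0,[0,0,0.46],0]
    - [0,[0,0,0],0]
    - [255,[0,0,0],0]
    - [255,[0,0,0],0]
    - [255,[0,0,0],0]
    - [255,[0,0,0],0]
    - [255,[0,0,0],0]
    - [255,[0,0,0],0]
    - [255,[0,0,0],0]
  squeeze: 8

```text
time_s: 5.2
tcp_pos: [0.5584, 0.1496, 0.1945]
eef_rot: [-180.0, -0.0, 149.9]
contact_force: [-0.5, -0.0, -0.2]
gripper_width: 0.0229
```

```bash
python3 cap.py 2 scene,225,160,200,210,2.8,s
```

```text
5.25 [0.5584 0.1495 0.1945] [-179.9913   -0.0018  149.9478] [ 0.469  -1.4828 -0.6284] 0.019088375665482347
```

View pics/s2.png

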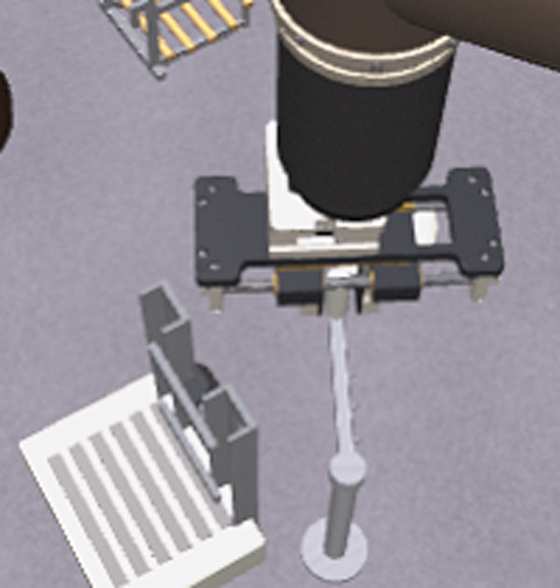

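The knob sits between the pads at crop (337,295), opening still closing at 19 mm. Two rows to settle, then the arc: 6° and a 12.6 mm chord per row.

>>> apply_moves:
  plan:
    - [255,[0,0,0],0]
    - [255,[0,0,0],0]
    - [255,[0.25,0.013,0],1]
    - [255,[0.25,0.013,0],1]
    - [255,[0.25,0.013,0],1]

```text
time_s: 5.88
tcp_pos: [0.5295, 0.1737, 0.1946]
eef_rot: [179.9, 0.0, 131.7]
contact_force: [3.3, 2.8, -2.9]
gripper_width: 0.018
```

>>> apply_moves:
  plan:
    - [255,[0.25,0.013,0],1]
    - [255,[0.25,0.013,0],1]
    - [255,[0.25,0.013,0],1]
    - [255,[0.25,0.013,0],1]
    - [255,[0.25,0.013,0],1]
    - [255,[0.25,0.013,0],1]

```text
time_s: 6.62
tcp_pos: [0.5004, 0.2416, 0.1946]
eef_rot: [179.9, -0.0, 95.8]
contact_force: [9.8, 0.9, -6.6]
gripper_width: 0.0176
```

>>> apply_moves:
  plan:
    - [255,[0.25,0.013,0],1]
    - [255,[0.25,0.013,0],1]
    - [255,[0.25,0.013,0],1]
    - [255,[0.25,0.013,0],1]
    - [255,[0.25,0.013,0],1]
    - [255,[0,0,0],0]
    - [255,[0,0,0],0]

```text
time_s: 7.5
tcp_pos: [0.5104, 0.3015, 0.1946]
eef_rot: [179.9, -0.0, 65.9]
contact_force: [7.2, -1.7, -2.7]
gripper_width: 0.0177
```

The knob is now about 112° around. Next I release it and lift clear.

>>> apply_moves:
  plan:
    - [0,[0,0,0],0]
    - [0,[0,0,0],0]
    - [0,[0,0,0],0]
    - [0,[0,0,0],0]
    - [0,[0,0,0],0]
    - [0,[0,0,-0.5],0]
    - [0,[0,0,-0.5],0]
    - [0,[0,0,-0.5],0]
    - [0,[0,0,-0.5],0]
    - [0,[0,0,0],0]

```text
time_s: 8.75
tcp_pos: [0.5098, 0.3024, 0.2969]
eef_rot: [179.9, -0.2, 66.0]
contact_force: [-0.5, 0.2, -0.4]
gripper_width: 0.0876
```

Run:
```python
from h import *
np.set_printoptions(precision=4,suppress=True)
for n,(x,y,w,h) in (("top0",(410,240,90,90)),("scene0",(245,115,80,80))):
    c=load(n); f=c["frame"][y:y+h,x:x+w]
    hsv=cv2.cvtColor(f,cv2.COLOR_BGR2HSV); m=cv2.inRange(hsv,(12,70,90),(40,255,255))
    cs,_=cv2.findContours(m,cv2.RETR_EXTERNAL,cv2.CHAIN_APPROX_NONE)
    for k in cs:
        if cv2.contourArea(k)<25: continue
        b=k.reshape(-1,2)+[x,y]; (cx,cy),(a,bb),an=cv2.minAreaRect(b.astype(np.float32))
        vx,vy,x0,y0=cv2.fitLine(b.astype(np.float32),cv2.DIST_L2,0,.01,.01).ravel()
        L=max(a,bb)/2; P=cast(c,[(x0-L*vx,y0-L*vy),(x0+L*vx,y0+L*vy)],.03)
        d=P[1]-P[0]; print(n,(cx,cy),(a,bb),len(b),"yaw of line mod 90",(np.degrees(np.arctan2(d[1],d[0]))+45)%90-45,np.hypot(*d[:2]))
```

```text
top0 (452.02471923828125, 311.1189880371094) (3.8369319438934326, 42.08634948730469) 88 yaw of line mod 90 1.0088259088777534 0.10374758752125027
top0 (449.5, 303.0) (4.0, 41.0) 85 yaw of line mod 90 1.1191121351553335 0.10116148745011859
top0 (442.5522766113281, 293.0375671386719) (29.08859634399414, 4.961122512817383) 63 yaw of line mod 90 0.2896864506676593 0.07177746925387272
top0 (448.06927490234375, 282.693115234375) (3.9801487922668457, 14.328536033630371) 34 yaw of line mod 90 3.4321819601480428 0.035548922520821286
top0 (455.0, 284.5) (27.0, 28.0) 102 yaw of line mod 90 42.27352003914345 0.06783186406258634
scene0 (288.09832763671875, 170.91799926757812) (17.156944274902344, 3.3289592266082764) 30 yaw of line mod 90 1.3680713929097124 0.056993419950815936
scene0 (295.606201171875, 167.40708923339844) (17.027048110961914, 3.5747392177581787) 31 yaw of line mod 90 1.812435896185832 0.05656610636301447
scene0 (303.4016418457031, 163.0819854736328) (17.79712677001953, 3.3289592266082764) 31 yaw of line mod 90 0.00641795507436882 0.05994177296423392
scene0 (290.4731140136719, 150.31878662109375) (46.12275695800781, 28.099655151367188) 148 yaw of line mod 90 18.67254988855916 0.14871578328926116
```

>>> apply_moves:
  plan:
    - [0,[0,0,0],-0.83]
    - [0,[0,0,0],-0.83]
    - [0,[0,0,0],-0.83]
    - [0,[0,0,0],-0.83]
    - [0,[0,0,0],-0.83]
    - [0,[-0.45,-0.05,0],0]
    - [0,[-0.9,-0.11,0],0]
    - [0,[-0.9,-0.11,0],0]
    - [0,[-0.9,-0.11,0],0]
    - [0,[-0.9,-0.11,0],0]
    - [0,[-0.9,-0.11,0],0]
    - [0,[0,0,0],0]

```text
time_s: 10.25
tcp_pos: [0.4815, 0.0508, 0.2946]
eef_rot: [180.0, -0.0, 90.6]
contact_force: [0.5, -0.1, -0.0]
gripper_width: 0.0876
```

```bash
python3 cap.py 3 scene,225,200,220,190,3,s
```

```text
10.3 [0.482  0.052  0.2945] [179.9864  -0.0178  90.635 ] [-0.888   0.1243  0.23  ] 0.08788817232561918
```

View pics/s3.png

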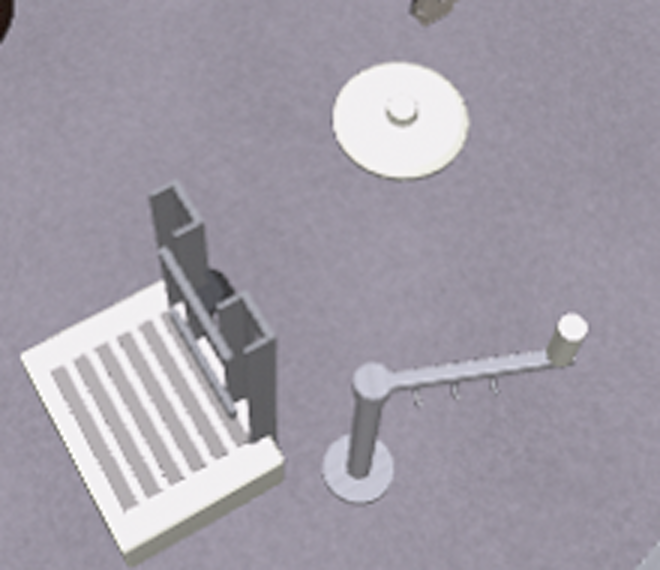

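The arm now points out left: hinge at crop (372,380), knob (572,328), well past square. I carry on to the holder.

>>> apply_moves:
  plan:
    - [0,[-0.84,-0.094,0],-0.06]
    - [0,[-0.84,-0.094,0],0]
    - [0,[-0.84,-0.094,0],0]
    - [0,[-0.84,-0.094,0],0]
    - [0,[-0.84,-0.094,0],0]
    - [0,[-0.84,-0.094,0],0]
    - [0,[-0.84,-0.094,0],0]
    - [0,[-0.84,-0.094,0],0]
    - [0,[0,0,0],0]
    - [0,[0,0,0],0]

```text
time_s: 11.55
tcp_pos: [0.4519, -0.2825, 0.2941]
eef_rot: [-180.0, -0.0, 91.2]
contact_force: [-0.5, 0.5, -0.4]
gripper_width: 0.0873
```

```bash
python3 cap.py 4 scene,190,60,180,160,3.5,s top,400,220,120,120,5,t
```

```text
11.65 [ 0.4521 -0.2819  0.2945] [179.9992  -0.0112  91.2526] [ 1.0423 -0.0888  0.2133] 0.08805136226767551
```

View pics/s4.png

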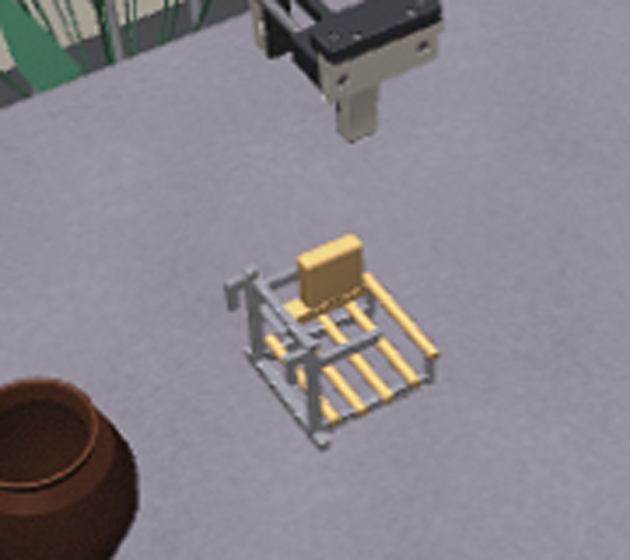

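View pics/t4.png

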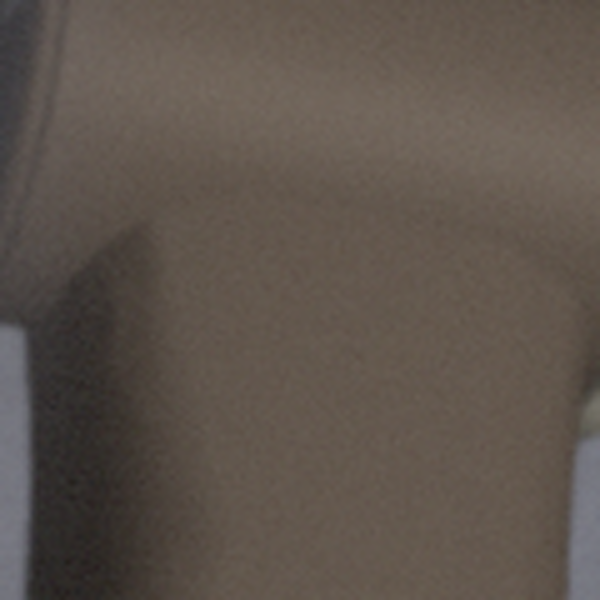

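The scene view shows the left finger at crop (358,135) above the fin at (330,270); the top view is blocked by the arm. I correct by 4 mm, go down and grip.

>>> apply_moves:
  plan:
    - [0,[-0.09,-0.085,0.75],0]
    - [0,[0,0,0.75],0]
    - [0,[0,0,0.75],0]
    - [0,[0,0,0.75],0]
    - [0,[0,0,0.75],0]
    - [0,[0,0,0],0]
    - [0,[0,0,0],0]

```text
time_s: 12.52
tcp_pos: [0.4489, -0.2873, 0.1085]
eef_rot: [179.9, 0.0, 91.3]
contact_force: [0.1, 0.2, 0.2]
gripper_width: 0.0874
```

```bash
python3 cap.py 5 scene,210,80,130,120,5,s
```

```text
12.575 [ 0.4492 -0.2874  0.1089] [179.8538   0.0598  91.2705] [ 0.534  -0.2467 -0.3455] 0.08735793976266154
```

View pics/s5.png

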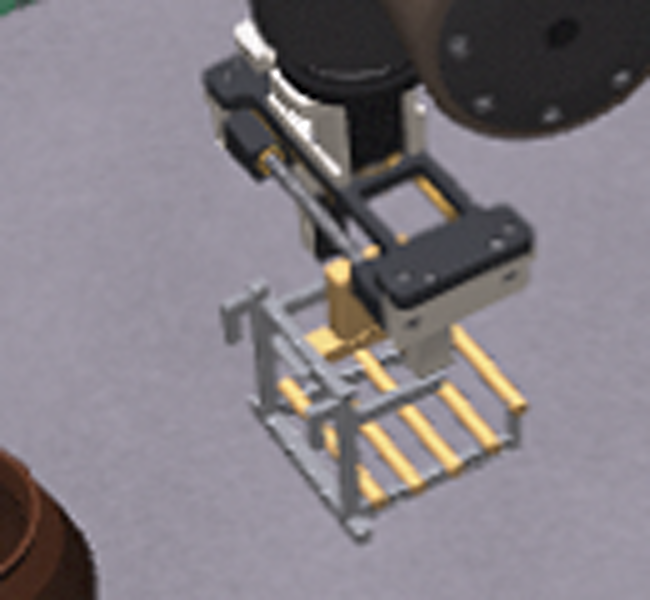

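The fin at crop (350,300) is between the fingers, with no contact force. Closing at 35 N.

>>> apply_moves:
  plan:
    - [255,[0,0,0],0]
    - [255,[0,0,0],0]
    - [255,[0,0,0],0]
    - [255,[0,0,0],0]
    - [255,[0,0,0],0]
    - [255,[0,0,0],0]
    - [255,[0,0,0],0]
    - [255,[0,0,0],0]
    - [255,[0,0,0],0]
    - [255,[0,0,0],0]
    - [255,[0,0,0],0]
  squeeze: 35

```text
time_s: 13.95
tcp_pos: [0.4476, -0.2873, 0.1069]
eef_rot: [-180.0, -0.0, 91.2]
contact_force: [0.7, -0.1, -3.5]
gripper_width: 0.0159
```

>>> apply_moves:
  plan:
    - [255,[0,0,-0.25],0]
    - [255,[0,0,-0.5],0]
    - [255,[0,0,-0.5],0]
    - [255,[0,0,-0.5],0.24]
    - [255,[0,0,-0.25],0.24]
    - [255,[0.2,0.05,0],0]
    - [255,[0.5,0.12,0],0]
    - [255,[0.7,0.17,0],0]
    - [255,[0.7,0.17,0],0]
    - [255,[0.7,0.17,0],0]
    - [255,[0.7,0.17,0],0]
    - [255,[0.7,0.17,0],0]

```text
time_s: 15.45
tcp_pos: [0.5043, -0.0772, 0.2059]
eef_rot: [-179.9, -0.0, 88.4]
contact_force: [-0.0, -0.6, -3.7]
gripper_width: 0.0159
```

>>> apply_moves:
  plan:
    - [255,[0.7,0.17,0],0]
    - [255,[0.7,0.17,0],0]
    - [255,[0.7,0.17,0],0]
    - [255,[0.7,0.17,0],0]
    - [255,[0.7,0.17,0],0]
    - [255,[0.5,0.12,0],0]
    - [255,[0.2,0.05,0],0]
    - [255,[0,0,0],0]
    - [255,[0,0,0],0]

```text
time_s: 16.58
tcp_pos: [0.5616, 0.1286, 0.2069]
eef_rot: [-180.0, 0.0, 88.3]
contact_force: [0.1, 1.2, -2.8]
gripper_width: 0.016
```

```bash
python3 cap.py 6 scene,225,180,160,160,3.6,s top,190,130,160,130,5,t
```

```text
16.675 [0.5618 0.1286 0.2072] [-179.9974   -0.0002   88.273 ] [ 0.3452 -0.4566 -3.0324] 0.015767111800016075
```

View pics/s6.png

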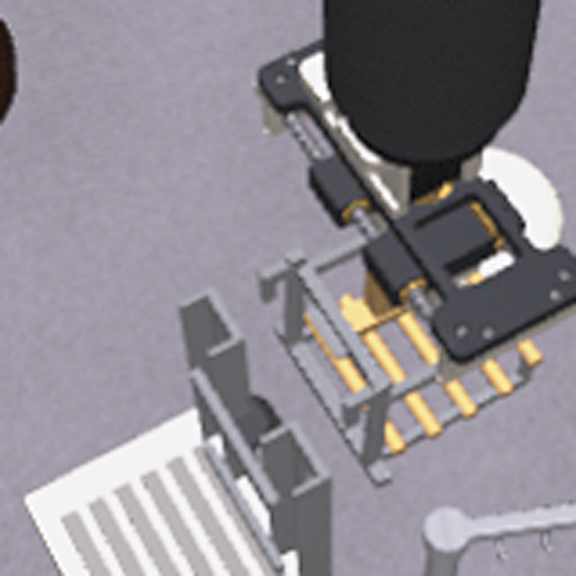

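View pics/t6.png

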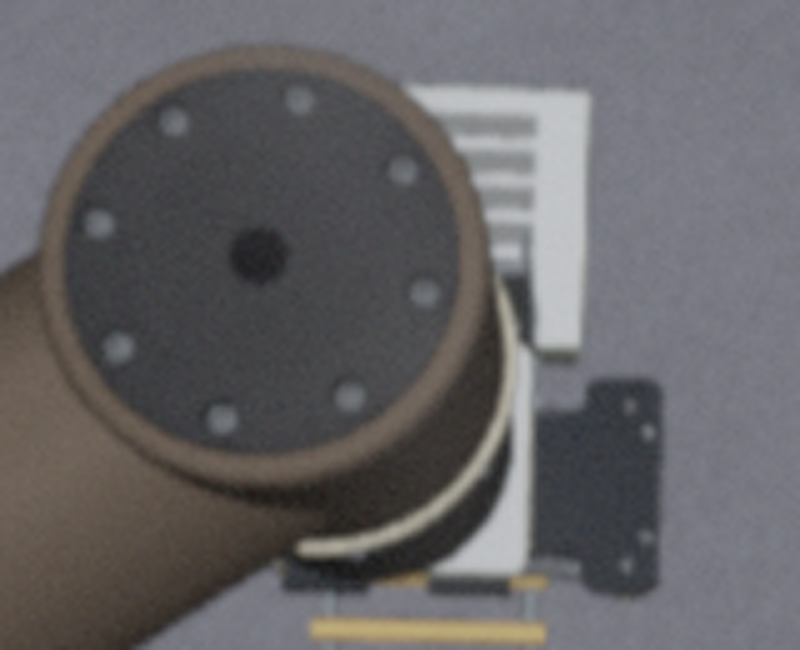

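The holder is held upright in front of the rack. In the scene view the claws are at crop (270,275) and (350,400) and the upright tops at (185,300) and (270,435). I centre it sideways and then measure claws against rack.

>>> apply_moves:
  plan:
    - [255,[0.2,0.04,0.04],0]
    - [255,[0.2,0.04,0.04],0]
    - [255,[0,0,0],0]
    - [255,[0,0,0],0]

```text
time_s: 17.18
tcp_pos: [0.5664, 0.1494, 0.2029]
eef_rot: [-180.0, 0.0, 88.3]
contact_force: [1.8, 0.2, -3.6]
gripper_width: 0.016
```

```bash
python3 cap.py 7 scene,262,230,80,80,7,s
```

```text
17.225 [0.5665 0.1493 0.203 ] [-179.9847    0.011    88.3383] [-0.011   1.3158 -3.2215] 0.015576123588777671
```

View pics/s7.png

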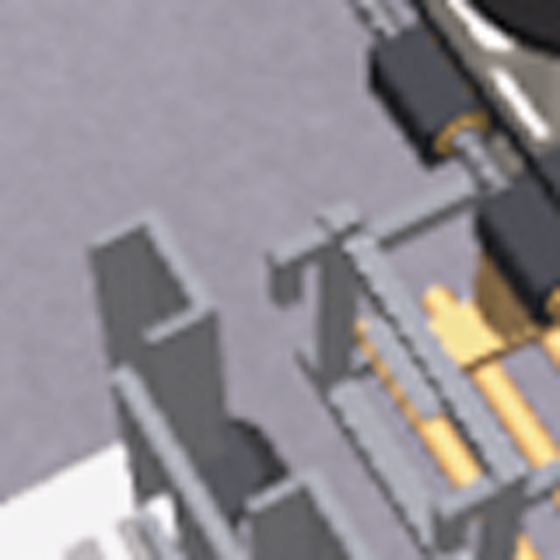

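Run:
```python
from h import *
np.set_printoptions(precision=4,suppress=True)
s=load("scene7"); T=lambda p:(np.array(p,float)+.5)/7+np.array([262,230])-.5
u=cast(s,T([(148,213),(213,306),(303,476)]),.225)
c=cast(s,T([(271,257),(441,517)]),.201)
th=np.radians(-1.7); R=np.array([[np.cos(th),-np.sin(th)],[np.sin(th),np.cos(th)]])
o=(u[:,:2]-np.array([[0,-.063],[0,-.027],[0,.027]])@R.T); print("stand o",o,o.mean(0))
d=u[2]-u[0]; print("stand yaw",np.degrees(np.arctan2(-d[0],d[1])))
d=c[1]-c[0]; print("holder yaw",np.degrees(np.arctan2(-d[0],d[1])),np.hypot(*d[:2]))
print("claws",c,"in stand",(c[:,:2]-o.mean(0))@R, (c[:,:2].mean(0)-o.mean(0))@R)
# top0: stand
```

```text
stand o [[0.6633 0.148 ]
 [0.6619 0.1463]
 [0.6662 0.1479]] [0.6638 0.1474]
stand yaw -3.5206344813442207
holder yaw -1.773303676974594 0.09202285278623043
claws [[0.6341 0.1034 0.201 ]
 [0.6369 0.1954 0.201 ]] in stand [[-0.0284 -0.0449]
 [-0.0283  0.0471]] [-0.0283  0.0011]
```

In the same view the claws come out at stand y -45 and +47, with the middle 1 mm off and tips 28 mm short of the uprights. I move ahead gently.

>>> apply_moves:
  plan:
    - [255,[0,0.2,0],0]
    - [255,[0,0.2,0],0]
    - [255,[0,0.1,0],0]
    - [255,[0,0.1,0],0]
    - [255,[0,0.06,0],0]
    - [255,[0,0.06,0],0]
    - [255,[0,0,0],0]

```text
time_s: 18.1
tcp_pos: [0.6026, 0.1482, 0.2031]
eef_rot: [180.0, 0.0, 88.3]
contact_force: [-0.5, 0.0, -3.7]
gripper_width: 0.016
```

```bash
python3 cap.py 8 scene,262,230,80,80,7,s
```

```text
18.15 [0.6025 0.1482 0.203 ] [-179.9955    0.0005   88.3258] [ 0.7135  0.2105 -3.3092] 0.015620117123670216
```

View pics/s8.png

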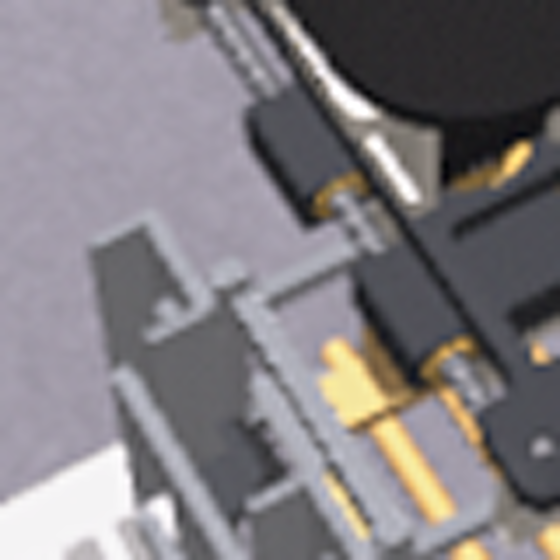

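The right claw tip shows behind its upright at crop (165,312), with no contact force. I carry on to contact in small steps.

>>> apply_moves:
  plan:
    - [255,[0,0.04,0],0]
    - [255,[0,0.04,0],0]
    - [255,[0,0.04,0],0]
    - [255,[0,0,0],0]

```text
time_s: 18.65
tcp_pos: [0.6079, 0.1479, 0.2027]
eef_rot: [-179.9, 0.0, 88.3]
contact_force: [-4.3, 0.3, -2.5]
gripper_width: 0.0154
```

>>> apply_moves:
  plan:
    - [255,[0,0.02,0],0]
    - [255,[0,0.02,0],0]
    - [255,[0,0,0],0]

```text
time_s: 19.02
tcp_pos: [0.6103, 0.1479, 0.203]
eef_rot: [-180.0, 0.0, 88.3]
contact_force: [-5.0, -0.2, -1.8]
gripper_width: 0.0158
```

```bash
python3 cap.py 9 scene,262,230,80,80,7,s top,190,130,160,130,5,t; python3 -c "
from plant import get_state;s=get_state();print(s['contact_force'],s['moment'])"
```

```text
19.125 [0.6103 0.1479 0.203 ] [-179.9741    0.0129   88.3226] [-4.8987 -0.8112 -2.1105] 0.015870232436516467
[-4.89870487 -0.81118099 -2.11047202] [-0.16896921  2.14236507 -0.22750059]
```

View pics/s9.png

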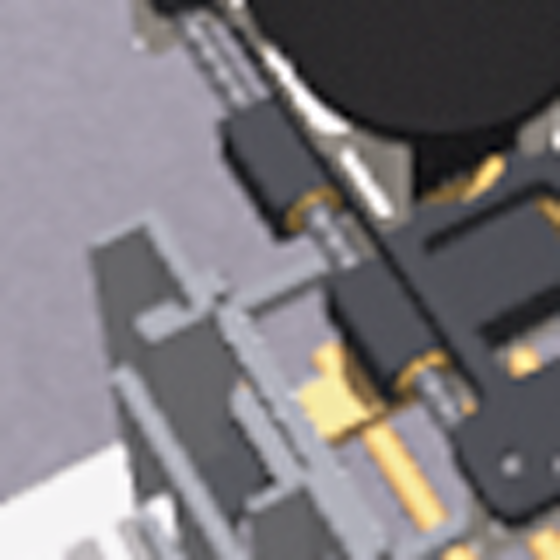

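View pics/t9.png

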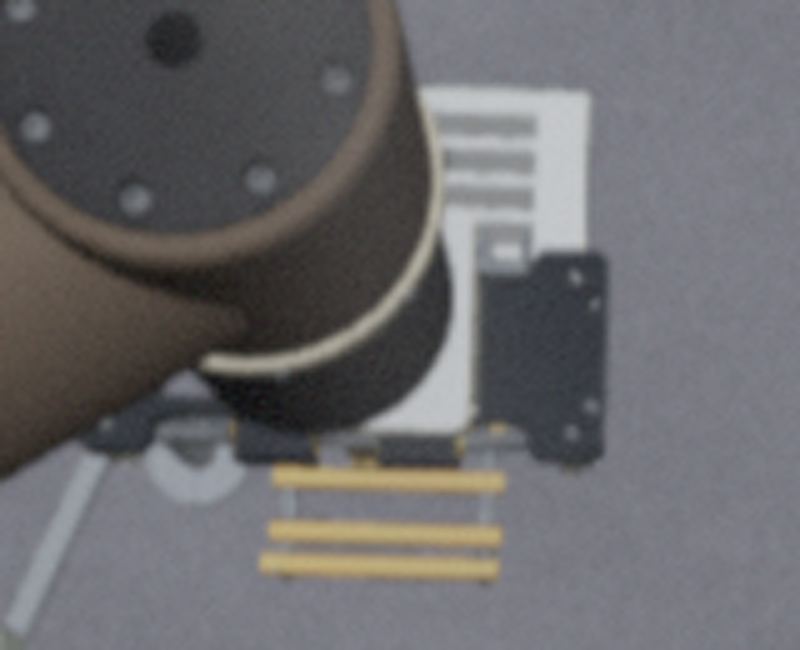

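The claws are through and the back has touched at about TCP x .608, with 5 N of push. I back off 2 mm, raise the grip and start down in 2 mm steps.

>>> apply_moves:
  plan:
    - [255,[0,-0.03,0],0]
    - [255,[0,0,0],0]
    - [255,[0,0,0.04],0]
    - [255,[0,0,0.04],0]
    - [255,[0,0,0.04],0]
    - [255,[0,0,0],0]
  squeeze: 50

```text
time_s: 19.88
tcp_pos: [0.6088, 0.1481, 0.1978]
eef_rot: [180.0, -0.0, 88.4]
contact_force: [-5.9, 0.9, 3.9]
gripper_width: 0.0155
```

>>> apply_moves:
  plan:
    - [255,[0,0,0.05],0]
    - [255,[0,0,0.05],0]
    - [255,[0,0,0.05],0]
    - [255,[0,0,0],0]

```text
time_s: 20.38
tcp_pos: [0.6083, 0.1481, 0.1902]
eef_rot: [-180.0, -0.0, 88.4]
contact_force: [-7.2, 1.3, 3.1]
gripper_width: 0.016
```

```bash
python3 cap.py 10 scene,262,230,80,80,7,s
```

```text
20.425 [0.6083 0.1481 0.1902] [-179.9604   -0.0017   88.3491] [-8.3391  0.9208  4.1259] 0.015601666725537049
```

View pics/s10.png

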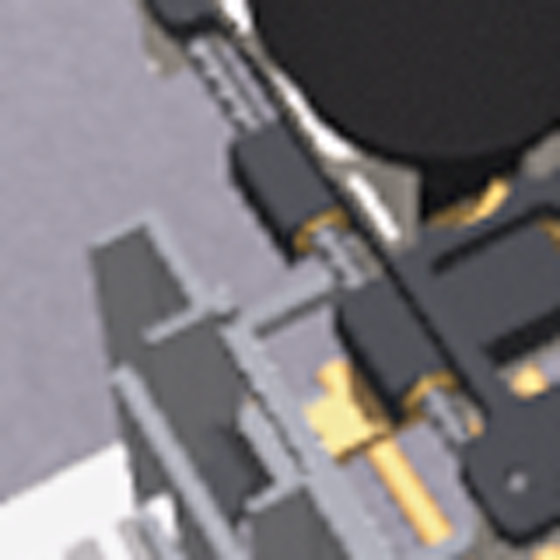

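The holder is going down evenly, claw tip now hidden behind the upright, with a vertical push of about 7 N. I continue to the seat.

>>> apply_moves:
  plan:
    - [255,[0,0,0.05],0]
    - [255,[0,0,0.05],0]
    - [255,[0,0,0.05],0]
    - [255,[0,0,0],0]

```text
time_s: 20.92
tcp_pos: [0.6074, 0.1478, 0.1806]
eef_rot: [-179.8, 0.0, 88.3]
contact_force: [-5.2, -0.5, -7.1]
gripper_width: 0.0158
```

>>> apply_moves:
  plan:
    - [255,[0,0,0.04],0]
    - [255,[0,0,0.04],0]
    - [255,[0,0,0.02],0]
    - [255,[0,0,0],0]

```text
time_s: 21.42
tcp_pos: [0.6097, 0.1482, 0.1778]
eef_rot: [179.9, -0.0, 88.3]
contact_force: [-1.7, -0.6, 0.9]
gripper_width: 0.0159
```

>>> apply_moves:
  plan:
    - [255,[0,0,0.03],0]
    - [255,[0,0,0.03],0]
    - [255,[0,0,0],0]

```text
time_s: 21.8
tcp_pos: [0.6097, 0.1483, 0.1776]
eef_rot: [179.8, -0.1, 88.4]
contact_force: [-9.7, 1.2, 16.5]
gripper_width: 0.0156
```

```bash
python3 cap.py 11 scene,262,230,80,80,7,s
```

```text
21.85 [0.6097 0.1483 0.1775] [179.8099  -0.054   88.3729] [-9.3194  1.0425 17.663 ] 0.0155790508606488
```

View pics/s11.png

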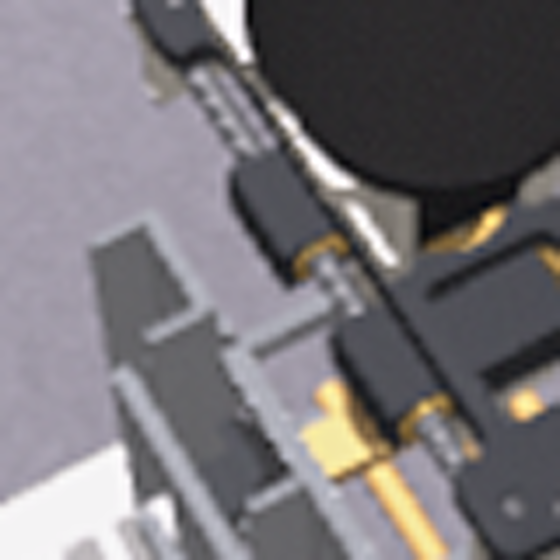

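It has come to a hard stop at TCP z .1776, the expected seat height, with about 17 N of push. I'll ease off, then pull up gently to test the catch.

>>> apply_moves:
  plan:
    - [255,[0,0,-0.06],0]
    - [255,[0,0,0],0]
    - [255,[0,0,0],0]

```text
time_s: 22.22
tcp_pos: [0.6095, 0.1483, 0.1777]
eef_rot: [179.9, -0.0, 88.3]
contact_force: [-3.9, 0.7, 5.4]
gripper_width: 0.016
```

>>> apply_moves:
  plan:
    - [255,[0,0,-0.05],0]
    - [255,[0,0,0],0]
    - [255,[0,0,0],0]

```text
time_s: 22.6
tcp_pos: [0.6089, 0.1479, 0.179]
eef_rot: [-180.0, 0.0, 88.3]
contact_force: [0.6, 0.1, -4.1]
gripper_width: 0.0157
```

>>> apply_moves:
  plan:
    - [255,[0,0,-0.03],0]
    - [255,[0,0,0],0]
    - [255,[0,0,0],0]

```text
time_s: 22.98
tcp_pos: [0.6085, 0.1479, 0.1796]
eef_rot: [-179.9, 0.0, 88.3]
contact_force: [4.5, -0.0, -17.5]
gripper_width: 0.0155
```

The catch holds: 17 N upward with no more than 2 mm of travel. I lower it back to the seat and release.

>>> apply_moves:
  plan:
    - [255,[0,0,0.08],0]
    - [255,[0,0,0.05],0]
    - [255,[0,0,0],0]
    - [255,[0,0,-0.05],0]
    - [255,[0,0,0],0]

```text
time_s: 23.6
tcp_pos: [0.6095, 0.1482, 0.178]
eef_rot: [179.9, -0.0, 88.3]
contact_force: [0.1, -0.5, -3.6]
gripper_width: 0.016
```

>>> apply_moves:
  plan:
    - [0,[0,0,0],0]
    - [0,[0,0,0],0]
    - [0,[0,0,0],0]
    - [0,[0,0,0],0]
    - [0,[0,0,0],0]
    - [0,[0,0,0],0]
    - [0,[0,0,-0.2],0]
    - [0,[0,0,-0.5],0]
    - [0,[0,0,-0.5],0]
    - [0,[0,0,-0.5],0]
    - [0,[0,0,-0.5],0]
    - [0,[0,0,-0.3],0]

```text
time_s: 25.1
tcp_pos: [0.6094, 0.1481, 0.3042]
eef_rot: [179.9, -0.1, 88.3]
contact_force: [1.2, 0.3, 0.5]
gripper_width: 0.0879
```

Next I move back to clear both views and look.

>>> apply_moves:
  plan:
    - [0,[-0.6,-0.2,0],0]
    - [0,[-0.8,-0.2,0],0]
    - [0,[-0.8,-0.2,0],0]
    - [0,[-0.8,-0.2,0],0]
    - [0,[-0.8,-0.2,0],0]
    - [0,[-0.8,-0.2,0],0]
    - [0,[-0.8,-0.2,0],0]
    - [0,[-0.8,-0.2,0],0]
    - [0,[-0.8,-0.2,0],0]
    - [0,[0,0,0],0]
    - [0,[0,0,0],0]

```text
time_s: 26.48
tcp_pos: [0.5088, -0.1992, 0.3021]
eef_rot: [-180.0, -0.0, 88.3]
contact_force: [0.5, 0.3, 0.5]
gripper_width: 0.0879
```

```bash
python3 cap.py 12 scene,225,200,160,160,3.7,s top,190,130,160,130,5,t scene,0,0,640,480,1,full
```

```text
26.625 [ 0.5091 -0.1984  0.3021] [179.9991  -0.0079  88.3836] [0.436  0.7763 0.4644] 0.08762961846091083
```

View pics/s12.png

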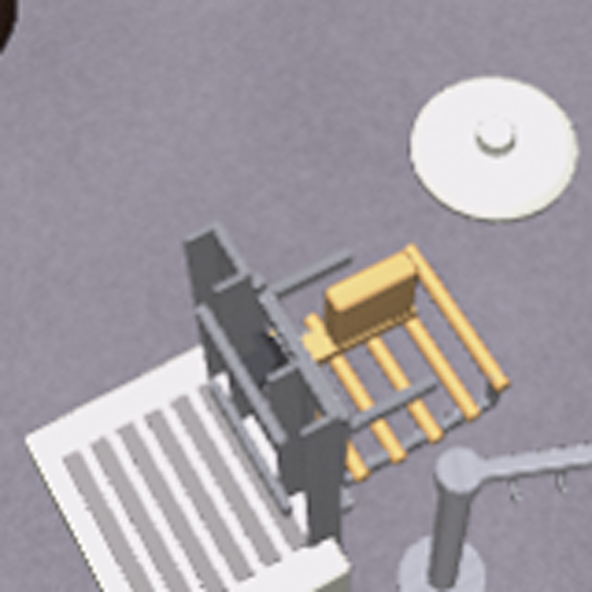

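View pics/t12.png

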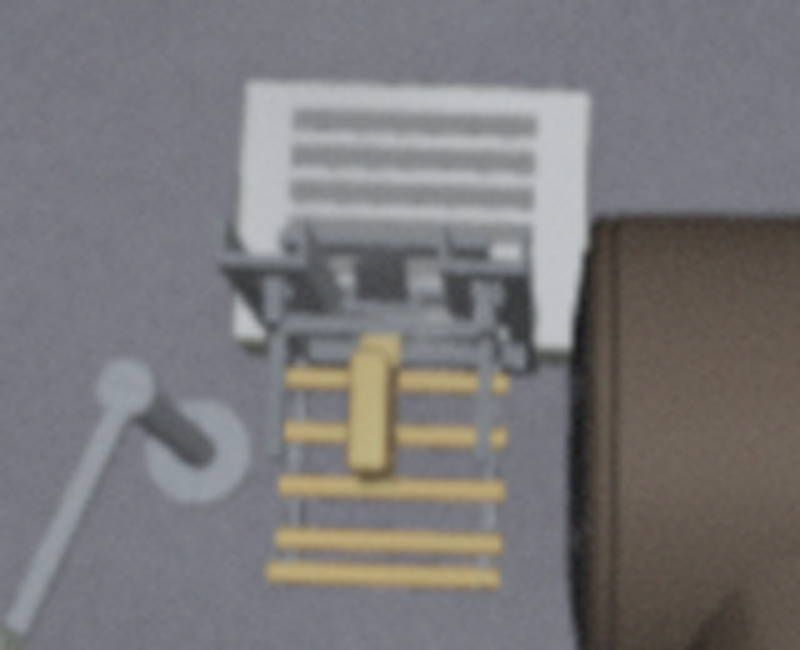

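View pics/full12.png

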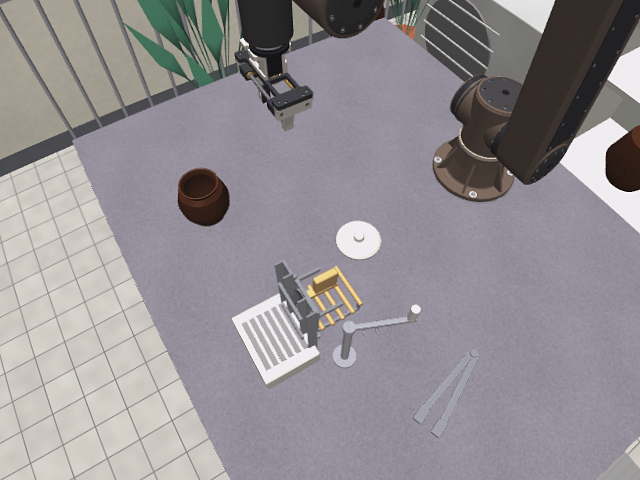

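The holder hangs on the rack, the arm points out left, and the jar, lid and tongs are where they were. One numeric check: fin top centre, which should be at z 0.213 and stand y 0.

Run:
```python
from h import *
np.set_printoptions(precision=4,suppress=True)
t=load("top12");s=load("scene12")
T=lambda p,o,k:(np.array(p,float)+.5)/k+np.array(o)-.5
a=T([(355,350),(391,350),(385,470),(351,470)],(190,130),5).mean(0);b=T([(325,292),(405,248),(418,263),(337,310)],(225,200),3.7).mean(0)
X=tri(t,[a],s,[b]);print(X)
th=np.radians(-1.8);R=np.array([[np.cos(th),-np.sin(th)],[np.sin(th),np.cos(th)]])
for n,c,p,o in(("top",t,a,(.6583,.145)),("scene",s,b,(.6635,.1475))):
    P=cast(c,[p],.213);print(n,P,(P[0,:2]-o)@R)
for n in("scene","top"):
    A=load(n+"0")["frame"];B=load(n+"12")["frame"]
    bx={"scene":[(170,160,65,70),(330,218,55,44),(410,345,72,95)],"top":[(295,272,57,57),(125,232,50,98)]}[n]
    for x,y,w,h in bx: print(n,(x,y),np.abs(A[y:y+h,x:x+w].astype(int)-B[y:y+h,x:x+w]).mean())
k=cast(s,[(415.5,309.5)],.229)[0];h=cast(s,[(349,327)],.19)[0];d=(k-h)[:2]@R;print("swing",np.arctan2(-d[0],-d[1]))
```

```text
[[0.6042 0.1484 0.2063]]
top [[0.6021 0.1486 0.213 ]] [-0.0563  0.0018]
scene [[0.607  0.1504 0.213 ]] [-0.0565  0.0011]
scene (170, 160) 1.372893772893773
scene (330, 218) 2.410055096418733
scene (410, 345) 0.8964912280701754
top (295, 272) 41.413665743305636
top (125, 232) 10.290204081632654
swing 1.957402420950047
```

```bash
python3 -c "
from plant import close_job;print(close_job())"
```

```text
the job is handed in; nothing more can be done
None
```

The drying arm is swung out past square, and the mat holder hangs on the upper slots with the catch closed over it. I handed the job in after about 27 s of robot time; no verdict is reported.

- **Drying arm:** I gripped its knob and led it round from about 28° to about 112°. The final picture measured 1.96 rad, against the 1.45 needed.
- **Holder on the rack:** I gripped the fin, put both claws through the upper slots and pressed down to a hard stop at about 17 N. The fin then sat 69 mm above its height on the table, where 70 was expected, and 1 to 2 mm off the rack's middle.
- **Catch:** I pulled up with about 17 N and the holder moved only about 2 mm, so the catch is over the rib. I pressed it back to the seat before letting go.
- **Bystanders:** the jar, lid and tongs look unchanged between the first and last scene pictures.
- **Checks that disagreed:**
  - The two cameras differ by 3–5 mm in x.
  - Heights from both views together read about 6 mm low, the same before and after.
  - The fin came out at stand x −56, where −50 to −54 was expected, which I put down to that camera error.
  - The same lid and tongs comparison failed in the top view. The robot arm was in a different place in that picture, so I relied on the scene view.

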